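# Open the child-safe bottle in its clamp holder

### The arm

A 7-joint arm with a two-finger parallel gripper is mounted at the origin on a cart in front of the work surface, level with it; the furniture and walls round the work are solid. World frame = base frame: x ahead of the robot, y to its left, z up, the work surface at z = 0. Lengths are in m, angles in rad, forces in N, time in s.
With the tool pointing down it reaches from about 0.4 to 0.875 m from the base axis. Payload 19.3 kg.
Tool frame: the origin (TCP) lies at the very end of the fingers, on their centre line; the grasp point (between the pads) lies 19 mm behind it; z points along the fingers, y is the line along which they close (so a half turn about z gives the same grasp; the last joint's range is limited). The gripper opens to 85 mm and grips with 20 to 120 N. Pads are 22 mm wide; open, the fingers measure 114 mm over their backs; the gripper's body (76 mm by 85 mm) begins 54 mm behind the grasp point. The pads swing forward as they close: fully open they stand 13 mm farther back than shut.
Start: joints at [1.056, 0.521, -0.036, 1.599, 0.021, 1.021, -0.113], TCP at [0.269, -0.564, 0.196] pointing down, gripper open.
Joint ranges: [-2.91, 2.91], [-0.3, 2.13], [-1.5, 1.42], [0.17, 2.43], [-1.26, 4.41], [0.16, 1.93], [-2.52, 2.52]. Speed limits (rad/s): [1.89, 1.89, 2.39, 2.39, 3.01, 3.01, 3.01].

### API

Orientations are given as [roll, pitch, yaw] about the fixed x, y, z axes, in that order (R = Rz(yaw) Ry(pitch) Rx(roll)).
In Python, from workcell import bot gives the robot as it stands.
- The arm moves only by the shell command python3 -m crank 'ROWS' [FORCE]. ROWS is a JSON object of lists of equal length, an entry for each row: "travel": the shift along the world's x, y, z in cm, a list of three; "turn": the turn, a rotation vector about the world's x, y, z in degrees, a list of three; "gripper": the closure, from 0 (fully open) to 1 (shut). A call has exactly 5 rows; each row is the pose to reach, as a shift and turn from the pose commanded when the call began; what a row does not reach only later rows make up. A row lasts 1/10 s, in which the tool goes at most 50 mm and 8.59 degrees, less where a joint would pass 70% of its speed; a pose out of reach is approached as far as the arm can. A call with a gripper value outside its range is refused whole. The fingers move at their own pace and stop on an object; FORCE is the grip in N (left out, the last holds). Time passes only in rows, so rows that repeat a pose let the fingers close, or fill a call up. It gives the time, the measured TCP pose, the force, the opening and the grip force at its end, in the units of the state.
- bot.observe(): the state, without advancing time (a new reading comes with each control period).
- bot.grab_frame(name): name is "scene" or "top"; returns a dict with "pixels" (420x560x3 uint8, red, green, blue), "fx", "fy", "cx", "cy" (pixels), "extrinsics" (4x4, takes a point from world to camera coordinates). Camera axes: x right, y down, z forward; pixel columns grow to the right and rows downward; lengths in m; the calibration is good to about 2 mm. A picture is of the moment at which its call begins. There is no depth.
- bot.job_done(): hands the job in; it is judged then, once.
The state is a dict: "clock": time; "qpos": joint angles; "qd": joint speeds; "joint_efforts": joint torques, N m; "position": TCP position; "tool_rot": TCP orientation; "force": force on the tool from outside, world axes, zero at the start; "moment": the same for the moment, N m; "grip_width": finger opening in m; "finger_force": force on a finger pad.
Only numpy, scipy, OpenCV 4.12 (cv2) and the standard library are available. Lean on these libraries where they do the work, as an engineer would, in place of code of your own. Each camera call takes 0.05 s, during which the arm holds its last target. There are 200 camera calls.

### The job

Open the child-safe bottle of label remover: swing the holder's clamp lever fully shut so that the bottle cannot turn, then press the safety cap down and, keeping it pressed, twist it anticlockwise until it is free, and lift it off. Finish while still holding the cap in the gripper, level and still, with its lower edge 5 to 10 cm straight above the open mouth. Leave the bottle standing clamped in its holder and do not push the other things on the table about.

Things in the scene. Friction and masses are not known exactly. Their poses are not given: they have to be found in the camera images.
- holder: Fixed grey socket block under the bottle: bed plate 150 x 232 mm, 14 mm thick, reaching x -75..75, y -90..142 mm in its frame. Origin: on the table, below the bottle's axis; z up. Fixed vee jaw (70 mm high) at its -y side; at its +y side a jaw with a sprung rubber pad, driven 6 mm against the bottle by the cam lever.
- lever_knob (a point): Centre of the top of the round upright black grip at the end of the clamp lever: 20 mm diameter, 40 mm tall, its top 104 mm above the table. It turns freely enough in the fingers to be gripped from above and led along its arc. Its height never changes.
- lever_pivot (a point): Point on the vertical hinge axis of the clamp lever, at the height of the grip's top; 105 mm from the bottle's axis, at the holder's +y side. The grip's axis runs round it on a circle of 80 mm radius.
- clamp_lever (a joint): Clamp lever angle in rad, growing anticlockwise seen from above about lever_pivot. 0: fully open; 1.75: fully shut, at its stop. In the holder's frame the lever points from the pivot along bearing 1.309 + value (from +x towards +y): open to +y, shut to -x. Takes 2 to 5 N at the grip and stays where it is left.
- bottle: Loose round white bottle standing in the holder, 84 mm diameter to 88 mm height, shoulder to 107 mm, neck 37 mm diameter, mouth (rim) 142 mm above its underside. Origin: centre of its underside, 14 mm above the table; z up. Its foot is slippery: it turns in the holder until the clamp is shut.
- cap: Grey ribbed cap, 57 mm diameter, 34 mm tall, 47 g. Origin: centre of its lower edge, z up. Locked on, its lower edge is 118 mm above the bottle's underside, its top 166 mm above the table. Turns only while pressed 3.8 to 6.5 mm down against a spring (10.5 N at 4 mm, 14.5 N at the 6.5 mm stop; 5 mm is right); turned 40 to 88 degrees anticlockwise it lifts straight off. Grip it with 40 N.
- tape_masking: Roll of masking tape lying flat beside the holder, 104 mm diameter, 25 mm tall; origin: centre of its underside. To be left alone.
- marker_a: Marker pen lying in front of the holder, 135 mm long, 17 mm thick; origin: centre of its underside. To be left alone.
- jar_glue: Cream glue jar, 56 mm diameter, 70 mm tall, standing behind the holder; origin: centre of its underside. To be left alone.
- seed_box: Small brown carton, 35 x 50 mm, 75 mm tall, standing behind the holder; origin: centre of its underside. To be left alone.
- price_gun: Blue price-label gun lying at the left, 210 mm long, 76 mm tall; origin: centre of its underside. To be left alone.
There are look-alikes about, which are no part of the job. What is shaped like the bottle but turquoise or yellow is not meant. Of the things that look like the cap, the largest one is meant.

How it is judged:
On the way, in this order (a step that is already met when the one before it is completed fails the run):
1. the clamp lever is swung fully shut while the cap is still locked on (value of joint clamp_lever above 1.6 rad and z of cap in the frame of bottle above 0.1165 m and angle between the x axis of cap and the x axis of bottle, either way round below 0.25 rad), for 0.2 s.
2. the cap is pressed down on the clamped bottle (value of joint clamp_lever above 1.6 rad and z of cap in the frame of bottle below 0.1148 m), for 0.05 s.
3. the cap is turned free of its hooks, still on the neck (value of joint clamp_lever above 1.6 rad and angle between the x axis of cap and the x axis of bottle, either way round above 0.55 rad and z of cap in the frame of bottle below 0.125 m), for 0.05 s.
At the end, for the whole second after the job is handed in: Lever beyond 1.6 rad; cap gripped by the fingers, off the bottle, its lower edge 20 to 120 mm above the mouth, within 25 mm of the bottle's axis, level within 0.2 rad, still (under 0.03 m/s); bottle upright (0.06 rad), within 12 mm of the holder's axis and seated within 6 mm (value of joint clamp_lever above 1.6 rad and z of cap in the frame of bottle between 0.162 and 0.262 m and horizontal distance between cap and bottle below 0.025 m and angle between cap's own z axis and vertical below 0.2 rad and contact force between the fingers and cap above 2 N and contact force between cap and bottle below 0.1 N and linear speed of cap below 0.03 m/s and angular speed of cap below 0.4 rad/s and angle between bottle's own z axis and vertical below 0.06 rad and horizontal distance between bottle and holder below 0.012 m and z of bottle in the frame of holder below 0.02 m); the arm keeps its last pose, push and grip.
It fails at once if one of the other things is pushed more than 30 mm (distance of any of tape_masking, marker_a, jar_glue, seed_box, price_gun from where it was at the start of the episode above 0.03 m).
It fails at once if the bottle is pulled up out of its holder or tipped (z of bottle in the frame of holder above 0.03 m or angle between bottle's own z axis and vertical above 0.2 rad).
It also fails if it takes over 54 s, if anything falls off the work surface, if the arm or the gripper's body presses on something with over 40 N, if the wrist force passes 120 N, or if a joint passes its speed limit or range.

## Working session

There is one attempt and no reset: what is moved stays moved. The work goes in short steps, Python scripts to look and compute and a shell command to move; the robot and the scene stay as the last step left them, time stands still between calls to the robot, and variables do not carry over. Pictures are saved under pics/ and viewed, at most 10 in all, crops included, and the job is handed in when it is done.

```bash
ls; mkdir -p pics; python3 - <<'E'
from workcell import bot
import cv2,numpy as np,json
for n in("scene","top"):
    f=bot.grab_frame(n); cv2.imwrite(f"pics/{n}0.png",f["pixels"][:,:,::-1])
    print(n,f["fx"],f["fy"],f["cx"],f["cy"],np.round(f["extrinsics"],4).tolist())
print(bot.observe())
E
```

```text
pics
scene 453.7721076733516 453.7721076733516 278.95187855747014 209.92151982839755 [[-0.5698, -0.8217, -0.0097, 0.3756], [-0.5585, 0.3959, -0.7289, 0.3623], [0.6028, -0.4099, -0.6845, 0.9372], [0.0, 0.0, 0.0, 1.0]]
top 523.3852344170876 523.3852344170876 286.32247713317014 210.3310147924692 [[0.0249, -0.9996, 0.0094, 0.0625], [-0.995, -0.0257, -0.0965, 0.5919], [0.0967, -0.0069, -0.9953, 1.1275], [0.0, 0.0, 0.0, 1.0]]
{'clock': 0.1, 'qpos': array([ 1.05578295,  0.52196913, -0.03632131,  1.59996318,  0.02119221,
        1.02111057, -0.11280892]), 'qd': array([-0.00027866, -0.00176576,  0.00073737, -0.00092541, -0.00121091,
        0.00090066,  0.00029044]), 'joint_efforts': array([ 3.67809567e-03, -9.28500438e+01,  1.98377721e+00, -3.70535159e+01,
        1.81121752e-02,  5.30048113e-03,  2.33449202e-05]), 'position': array([ 0.26874324, -0.56387936,  0.19506984]), 'tool_rot': array([-3.14052956e+00,  7.19378707e-05,  4.44784359e-01]), 'force': array([-0.17012866, -0.26362536, -0.57169471]), 'moment': array([-0.02651028,  0.00419888,  0.0230875 ]), 'finger_force': 0.0, 'grip_width': 0.08509864650313652}
```

View pics/scene0.png

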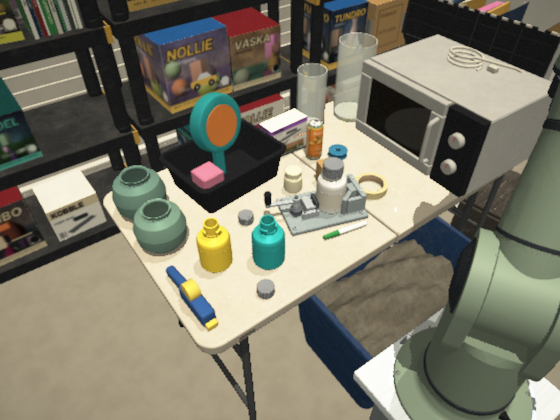

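View pics/top0.png

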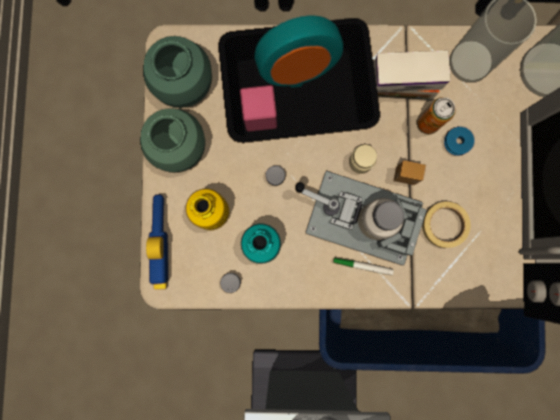

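The scene view shows the white bottle with its grey cap at (333,168) and the black knob at (268,197). In the top view the cap is at about (388,215), the knob at (300,187) and the lever hinge near (334,204). Next I'll measure these.

```bash
cat > h.py <<'E'
from workcell import bot
import cv2,numpy as np
def ray(f,u,v):
    E=f["extrinsics"];R=E[:3,:3];o=-R.T@E[:3,3]
    return o,R.T@np.array([(u-f["cx"])/f["fx"],(v-f["cy"])/f["fy"],1])
def onz(f,u,v,z):
    o,d=ray(f,u,v);return o+d*(z-o[2])/d[2]
def proj(f,p):
    c=f["extrinsics"]@np.append(p,1);return [f["fx"]*c[0]/c[2]+f["cx"],f["fy"]*c[1]/c[2]+f["cy"]]
E
python3 - <<'E'
from h import *
f=bot.grab_frame("top");g=bot.grab_frame("scene")
for n,(u,v) in dict(cap=(388,215)).items(): print(n,onz(f,u,v,.166))
print("knob",onz(f,300,187,.104)); 
print("cap,knob scene", onz(g,333,163,.166),onz(g,268,194,.104))
a=cv2.resize(f["pixels"][150:280,270:460],None,fx=4,fy=4,interpolation=cv2.INTER_CUBIC)
cv2.imwrite("pics/t1.png",a[:,:,::-1])
b=cv2.resize(g["pixels"][145:245,240:390],None,fx=5,fy=5,interpolation=cv2.INTER_CUBIC)
cv2.imwrite("pics/s1.png",b[:,:,::-1])
E
```

```text
cap [ 0.57270146 -0.11955134  0.166     ]
knob [0.63203972 0.05091698 0.104     ]
cap,knob scene [ 0.57324254 -0.11895881  0.166     ] [0.62912634 0.05545969 0.104     ]
```

View pics/t1.png

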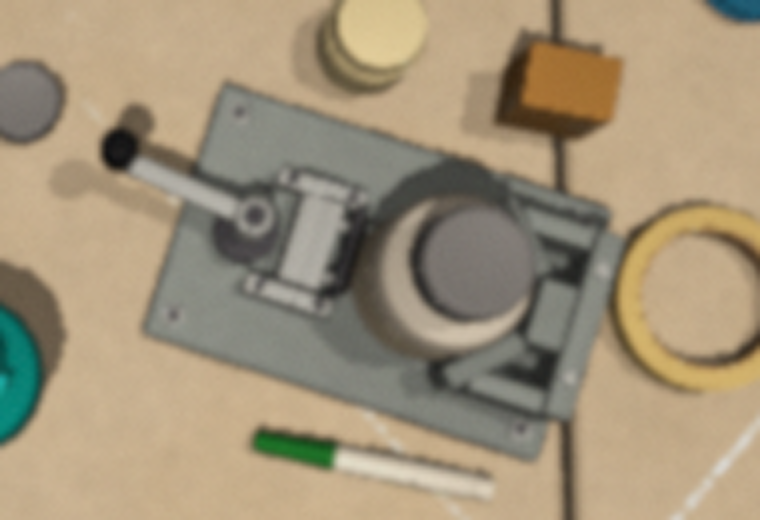

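View pics/s1.png

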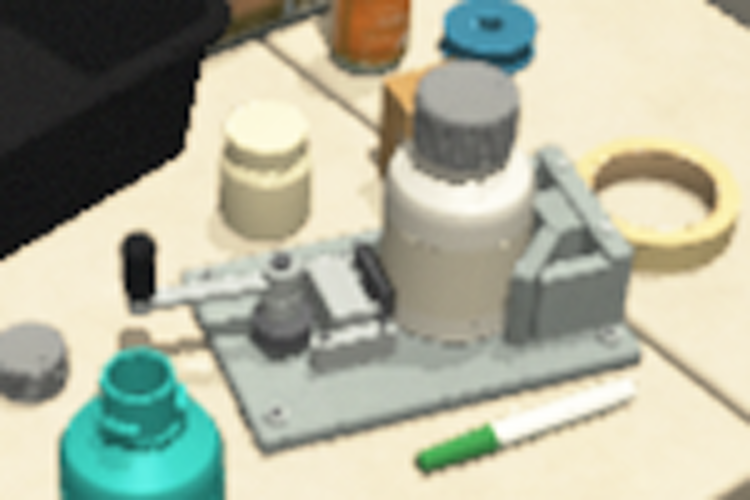

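The crops show the cap's top centred at about (477,261)/4 in the top view, and the knob's top at (119,149)/4 (top) and (138,240)/5 (scene). The bed plate's corners are clear and the lever is fully open, pointing to the left. I'll work out the geometry from these.

```bash
python3 - <<'E'
from h import *
f=bot.grab_frame("top");g=bot.grab_frame("scene")
T=lambda x,y,z:onz(f,270+(x+.5)/4-.5,150+(y+.5)/4-.5,z)
S=lambda x,y,z:onz(g,240+(x+.5)/5-.5,145+(y+.5)/5-.5,z)
print("cap",T(477,261,.166),S(467,88,.166)); print("knob",T(119,149,.104),S(138,240,.104))
# bed plate and cap by masks
px=f["pixels"];hsv=cv2.cvtColor(px,cv2.COLOR_RGB2HSV)
cs=[(225,82),(145,333),(535,460),(610,208)]
C=np.array([T(x,y,.014) for x,y in cs])[:,:2]
print(C, [np.linalg.norm(C[i]-C[i-1]) for i in range(4)])
# local: +y end = left. corners: (+75,142),( -75,142),(-75,-90),(75,-90)
L=np.array([(.075,.142),(-.075,.142),(-.075,-.09),(.075,-.09)])
Lc=L-L.mean(0);Cc=C-C.mean(0)
yaw=np.arctan2((Lc[:,0]*Cc[:,1]-Lc[:,1]*Cc[:,0]).sum(),(Lc*Cc).sum())
R=np.array([[np.cos(yaw),-np.sin(yaw)],[np.sin(yaw),np.cos(yaw)]])
o=C.mean(0)-R@L.mean(0)
print("yaw",np.degrees(yaw),"axis",o,"resid",C-(L@R.T+o))
pv=o+R@[0,.105];print("pivot",pv)
for n,val in(("open",0),("shut",1.75)):
    b=1.309+val+yaw;print(n,pv+.08*np.array([np.cos(b),np.sin(b)]))
E
```

```text
cap [ 0.57298958 -0.12125524  0.166     ] [ 0.57596744 -0.12122088  0.166     ]
knob [0.63226708 0.05221812 0.104     ] [0.63515726 0.05403349 0.104     ]
[[ 0.68481685 -0.00944682]
 [ 0.54217586  0.03262647]
 [ 0.47722446 -0.18516635]
 [ 0.61898497 -0.22687324]] [np.float64(0.2271741260751857), np.float64(0.1487165603287071), np.float64(0.2272716447974643), np.float64(0.14776842309434857)]
yaw -16.633135040726486 axis [ 0.57335823 -0.12212707] resid [[-1.04960471e-03 -1.90988138e-03]
 [ 3.29807892e-05 -2.77296607e-03]
 [ 1.48984576e-03  1.72667566e-03]
 [-4.73221840e-04  2.95617180e-03]]
pivot [ 0.6034137  -0.02152057]
open [0.64537176 0.04659346]
shut [0.52891159 0.00762452]
```

```bash
python3 -m crank '{"travel":[[2.4,4.1,2],[4.8,8.2,4],[7.3,12.3,5.5],[9.7,16.4,5.5],[12.2,20.5,5.5]],"turn":[[0,0,0],[0,0,0],[0,0,0],[0,0,0],[0,0,0]],"gripper":[0.3,0.3,0.3,0.3,0.3]}' 60
python3 -m crank '{"travel":[[2.4,4.1,0],[4.8,8.2,0],[7.3,12.3,0],[9.7,16.4,0],[12.2,20.6,0]],"turn":[[0,0,0],[0,0,0],[0,0,0],[0,0,0],[0,0,0]],"gripper":[0.3,0.3,0.3,0.3,0.3]}'
python3 -m crank '{"travel":[[2.4,4.1,0],[4.8,8.2,0],[7.3,12.3,0],[9.7,16.4,0],[12.1,20.6,0]],"turn":[[0,0,0],[0,0,0],[0,0,0],[0,0,0],[0,0,0]],"gripper":[0.3,0.3,0.3,0.3,0.3]}'
```

```text
clock: 0.8
position: [0.3918, -0.3575, 0.2513]
tool_rot: [3.14, -0.001, 0.445]
force: [0.7, 0.3, -0.3]
grip_width: 0.0601
finger_force: 0.0
clock: 1.3
position: [0.5135, -0.1515, 0.2508]
tool_rot: [3.141, -0.0, 0.444]
force: [0.0, -1.1, 0.2]
grip_width: 0.0596
finger_force: 0.0
clock: 1.8
position: [0.6346, 0.0544, 0.2506]
tool_rot: [3.141, -0.0, 0.444]
force: [0.6, 0.3, 1.1]
grip_width: 0.0596
finger_force: 0.0
```

```bash
python3 -m crank '{"travel":[[-0.1,-0.1,-3],[-0.1,-0.1,-6],[-0.1,-0.1,-9],[-0.1,-0.1,-11],[-0.1,-0.1,-12.5]],"turn":[[0,0,0],[0,0,0],[0,0,0],[0,0,0],[0,0,0]],"gripper":[0.3,0.3,0.3,0.3,0.3]}'
python3 -m crank '{"travel":[[0,0,-1],[0,0,-2],[0,0,-3],[0,0,-4],[0,0,-5]],"turn":[[0,0,0],[0,0,0],[0,0,0],[0,0,0],[0,0,0]],"gripper":[0.3,0.3,0.3,0.3,0.3]}'
python3 - <<'E'
from h import *
s=bot.observe();print(s["position"])
g=bot.grab_frame("scene");f=bot.grab_frame("top")
a=cv2.resize(g["pixels"][130:240,210:340],None,fx=3,fy=3);b=cv2.resize(f["pixels"][130:240,250:380],None,fx=3,fy=3)
cv2.imwrite("pics/k1.png",np.hstack([a,b])[:,:,::-1])
E
```

```text
clock: 2.3
position: [0.6324, 0.0517, 0.124]
tool_rot: [-3.141, 0.001, 0.445]
force: [0.2, -0.0, -0.3]
grip_width: 0.0596
finger_force: 0.0
clock: 2.8
position: [0.6331, 0.0518, 0.0751]
tool_rot: [3.141, -0.0, 0.445]
force: [0.1, -0.7, 0.4]
grip_width: 0.0594
finger_force: 0.0
[0.63308623 0.05180275 0.07509717]
```

View pics/k1.png

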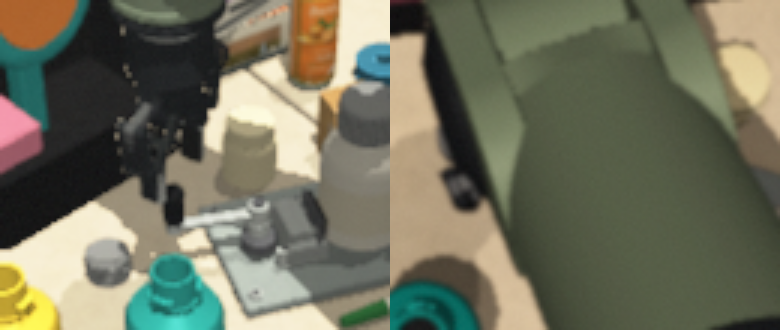

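The scene crop shows the knob at about (268,198) with one finger just to its left; the other seems hidden behind the palm. I'll project the expected fingertip positions to check the alignment.

```bash
python3 - <<'E'
from h import *
g=bot.grab_frame("scene")
p=np.array([.6331,.0518,.104]);d=np.array([.43,-.90,0])
for n,q in dict(knobtop_at_tcp=p,tipA=p+d*.03-[0,0,.02],tipB=p-d*.03-[0,0,.02],tipA0=p+d*.03-[0,0,.029],tipB0=p-d*.03-[0,0,.029]).items():
    u,v=proj(g,q);print(n,u,v,"crop",(u-210)*3,(v-130)*3)
cv2.imwrite("pics/k2.png",cv2.resize(g["pixels"][160:215,230:300],None,fx=8,fy=8,interpolation=cv2.INTER_CUBIC)[:,:,::-1])
E
```

```text
knobtop_at_tcp 268.30970433239287 192.69335425199645 crop 174.9291129971786 188.08006275598936
tipA 274.0023595205858 191.94375443083547 crop 192.0070785617574 185.8312632925064
tipB 262.82455735169515 204.68647409791038 crop 158.47367205508544 224.05942229373113
tipA0 274.05786820627884 194.38448520304505 crop 192.17360461883652 193.15345560913514
tipB0 262.9378741561862 207.13819369462504 crop 158.81362246855855 231.41458108387513
```

View pics/k2.png

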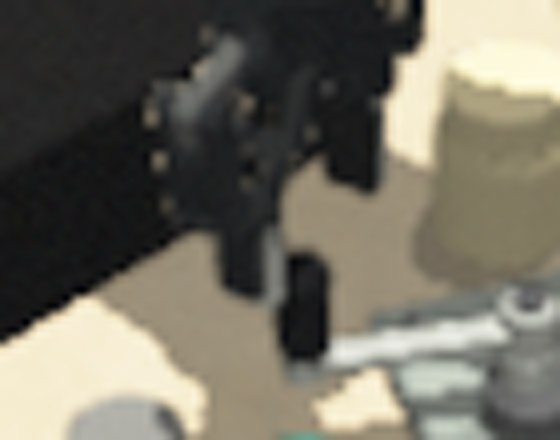

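The tips look higher than the TCP reading suggests. I'll close the gripper: a width near 20 mm means it has the knob.

```bash
python3 -m crank '{"travel":[[0,0,0],[0,0,0],[0,0,0],[0,0,0],[0,0,0]],"turn":[[0,0,0],[0,0,0],[0,0,0],[0,0,0],[0,0,0]],"gripper":[0.45,0.6,0.7,0.85,1]}' 60
python3 - <<'E'
from h import *
s=bot.observe();print(s["position"],s["force"],s["moment"],s["grip_width"],s["finger_force"])
g=bot.grab_frame("scene")
cv2.imwrite("pics/k3.png",cv2.resize(g["pixels"][160:215,230:300],None,fx=8,fy=8,interpolation=cv2.INTER_CUBIC)[:,:,::-1])
E
```

```text
clock: 3.45
position: [0.633, 0.0518, 0.0757]
tool_rot: [3.142, -0.0, 0.445]
force: [-0.5, 0.9, -0.2]
grip_width: 0.0008
finger_force: 0.0
[0.63295666 0.05179752 0.07571623] [-0.48908253  0.91055866 -0.17688203] [-0.02502048  0.02400043 -0.00709761] 0.0007665058212868065 0.0
```

View pics/k3.png

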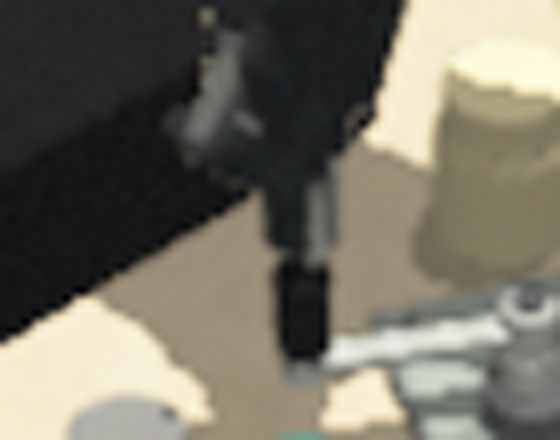

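The gripper shut at 0.8 mm and missed the knob: in the crop the closed tips end right at the knob's top edge, at (267.5,192.7). I need to know whether they're too high or behind it, so I'll triangulate the outer knuckle seen in both views, top (274,193) and scene (254,175).

```bash
python3 - <<'E'
from h import *
f=bot.grab_frame("top");g=bot.grab_frame("scene")
def tri(a,b):
    o1,d1=ray(f,*a);o2,d2=ray(g,*b)
    k=np.linalg.lstsq(np.stack([d1,-d2],1),o2-o1,rcond=None)[0]
    p,q=o1+k[0]*d1,o2+k[1]*d2;return (p+q)/2,np.linalg.norm(p-q)
for a,b in (((274,193),(254,175)),((274,193),(255,177)),((272,191),(253,174))): print(*tri(a,b))
print("cap check",tri((389.,215.),(333.3,162.5)),"knob",tri((299.5,187),(267.5,192.8)))
print("tip ray at z .0757/.09/.104",onz(g,267.6,192.7,.0757),onz(g,267.6,192.7,.09),onz(g,267.6,192.7,.104))
# changed dark pixels now vs start
t0=cv2.imread("pics/top0.png").astype(int);n=f["pixels"][:,:,::-1].astype(int)
m=((abs(n-t0).sum(2)>60)&(n.max(2)<70));m[:,310:]=0
c,l,st,ce=cv2.connectedComponentsWithStats(m.astype(np.uint8))
print([(s.tolist(),np.round(e)) for s,e in zip(st[1:],ce[1:]) if s[4]>15])
print(bot.observe()["moment"])
E
```

```text
[0.60642331 0.1051414  0.20730213] 0.006125664438503028
[0.60653002 0.10413552 0.20052464] 0.003404048932469647
[0.60896868 0.10783744 0.2101208 ] 0.0034950602852894374
cap check (array([ 0.5730914 , -0.12071297,  0.16704144]), np.float64(0.0014356139080779246)) knob (array([0.63272923, 0.05305615, 0.10444278]), np.float64(0.002674880074450991))
tip ray at z .0757/.09/.104 [0.66169929 0.03594985 0.0757    ] [0.64779799 0.04475721 0.09      ] [0.63418833 0.0533798  0.104     ]
[([277, 115, 33, 15, 73], array([292., 121.])), ([261, 140, 49, 116, 839], array([281., 189.])), ([304, 403, 6, 17, 78], array([307., 412.]))]
[ 0.00117594 -0.01336602 -0.02013868]
```

The knuckle lies exactly on the tool's finger line, so horizontal alignment is right. The fingertips really are about 28 mm higher than the reported TCP, so I'll open, go down 28 mm further and close.

```bash
python3 -m crank '{"travel":[[0,0,0],[0,0,0],[0,0,0],[0,0,0],[0,0,0]],"turn":[[0,0,0],[0,0,0],[0,0,0],[0,0,0],[0,0,0]],"gripper":[0.4,0.4,0.4,0.4,0.4]}'
python3 -m crank '{"travel":[[0,0,-0.7],[0,0,-1.4],[0,0,-2.1],[0,0,-2.7],[0,0,-2.7]],"turn":[[0,0,0],[0,0,0],[0,0,0],[0,0,0],[0,0,0]],"gripper":[0.4,0.4,0.4,0.4,0.4]}'
python3 -m crank '{"travel":[[0,0,0],[0,0,0],[0,0,0],[0,0,0],[0,0,0]],"turn":[[0,0,0],[0,0,0],[0,0,0],[0,0,0],[0,0,0]],"gripper":[0.8,0.8,0.8,0.8,0.8]}' 60
```

```text
clock: 4.1
position: [0.6329, 0.0518, 0.0756]
tool_rot: [-3.142, 0.0, 0.445]
force: [0.3, -0.5, 0.5]
grip_width: 0.051
finger_force: 0.0
clock: 4.6
position: [0.6323, 0.0518, 0.0474]
tool_rot: [-3.141, 0.001, 0.445]
force: [0.1, -0.7, -0.2]
grip_width: 0.0512
finger_force: 0.0
clock: 5.1
position: [0.6331, 0.052, 0.049]
tool_rot: [3.142, -0.001, 0.445]
force: [-1.1, 0.4, 6.3]
grip_width: 0.0182
finger_force: 48.1
```

It has the knob: 18 mm wide, 48 N. I'll ease up 2 mm and lead it round the arc.

```bash
python3 -m crank '{"travel":[[0,0,0.2],[0,0,0.2],[-0.4,0.1,0.2],[-0.8,0.2,0.2],[-1.19,0.38,0.2]],"turn":[[0,0,0],[0,0,0],[0,0,0],[0,0,0],[0,0,0]],"gripper":[1,1,1,1,1]}' 60
python3 -m crank '{"travel":[[-0.6,0.12,0],[-1.24,0.18,0],[-1.86,0.2,0],[-2.5,0.17,0],[-3.73,-0.04,0]],"turn":[[0,0,0],[0,0,0],[0,0,0],[0,0,0],[0,0,0]],"gripper":[1,1,1,1,1]}'
```

```text
clock: 5.6
position: [0.62, 0.0553, 0.0495]
tool_rot: [-3.141, 0.002, 0.445]
force: [7.4, -3.1, -23.3]
grip_width: 0.0179
finger_force: 60.7
clock: 6.1
position: [0.5842, 0.0558, 0.0508]
tool_rot: [3.142, -0.002, 0.445]
force: [12.6, 1.3, -14.8]
grip_width: 0.0171
finger_force: 59.1
```

```bash
python3 -m crank '{"travel":[[-1.19,-0.39,-0.1],[-2.3,-0.97,-0.1],[-3.31,-1.72,-0.1],[-4.18,-2.61,-0.1],[-4.91,-3.63,-0.1]],"turn":[[0,0,0],[0,0,0],[0,0,0],[0,0,0],[0,0,0]],"gripper":[1,1,1,1,1]}'
python3 -m crank '{"travel":[[-0.3,-0.55,0],[-0.56,-1.12,0],[-0.65,-1.37,0],[-0.75,-1.64,0],[-0.75,-1.64,0]],"turn":[[0,0,0],[0,0,0],[0,0,0],[0,0,0],[0,0,0]],"gripper":[1,1,1,1,1]}'
```

```text
clock: 6.6
position: [0.5315, 0.024, 0.0502]
tool_rot: [-3.136, 0.001, 0.45]
force: [-30.0, 31.7, 21.0]
grip_width: 0.0171
finger_force: 57.8
clock: 7.1
position: [0.5196, 0.0071, 0.0498]
tool_rot: [-3.134, 0.01, 0.45]
force: [-51.2, 28.7, 42.1]
grip_width: 0.0162
finger_force: 60.2
```

```bash
python3 - <<'E'
from h import *
g=bot.grab_frame("scene");f=bot.grab_frame("top")
a=cv2.resize(g["pixels"][140:245,240:370],None,fx=6,fy=5.7,interpolation=cv2.INTER_CUBIC)
cv2.imwrite("pics/c1.png",a[:,:,::-1])
s=bot.observe();print(s["force"],s["moment"],s["position"],s["qpos"])
print(proj(g,s["position"]+[0,0,.028]))
E
```

```text
[-51.29797555  28.90715433  41.95532253] [ 6.78364902 11.07650763  0.82512378] [0.51966089 0.00705432 0.04978615] [ 0.05577671  0.58362861 -0.24349316  1.97114131  0.22195156  0.62425373
 -1.4521614 ]
[np.float64(306.650465097597), np.float64(216.8310797180682)]
```

View pics/c1.png

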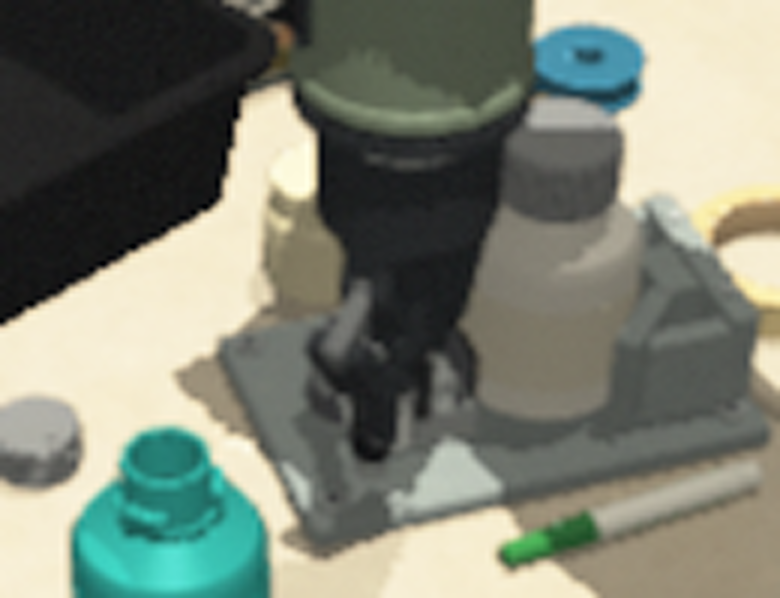

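```bash
python3 - <<'E'
from h import *
g=bot.grab_frame("scene")
P=lambda p:[(proj(g,p)[0]-240)*6,(proj(g,p)[1]-140)*5.7]
k=np.array([.529,.0076,0]);t=np.array([.5197,.0071,.0]);d=np.array([.43,-.9,0])
for z in(.064,.104): print("shut knob",z,P(k+[0,0,z]))
for z in(.05,.078): print("tcp",z,P(t+[0,0,z]),"B pad",P(t-d*.0085+[0,0,z]),"A pad",P(t+d*.0085+[0,0,z]))
for b in(130,140,150,165): print(b,P([.6035+.08*np.cos(np.radians(b)),-.0212+.08*np.sin(np.radians(b)),.064]))
print("pivot",P([.6035,-.0212,.075]))
E
```

```text
shut knob 0.064 [np.float64(385.1723599416157), np.float64(448.2556243711064)]
shut knob 0.104 [np.float64(387.78502799007845), np.float64(385.58945559571254)]
tcp 0.05 [np.float64(397.7692818977175), np.float64(480.4896479007309)] B pad [np.float64(389.02026931769365), np.float64(491.7074480452908)] A pad [np.float64(406.44162973495133), np.float64(469.37014567892396)]
tcp 0.078 [np.float64(399.78134638318454), np.float64(437.5960350430325)] B pad [np.float64(390.90031793645676), np.float64(448.8020406660859)] A pad [np.float64(408.5833097957453), np.float64(426.48979300285424)]
130 [np.float64(295.4289549401602), np.float64(448.1718827157253)]
140 [np.float64(326.4560676808371), np.float64(451.68300477056073)]
150 [np.float64(357.902685477044), np.float64(451.5704598909116)]
165 [np.float64(403.4776565141199), np.float64(444.6518170387369)]
pivot [np.float64(338.3738542343465), np.float64(320.8699951147912)]
```

The knob is at about (372,452) in the crop, which puts the lever near 154° (about 1.68 rad). It has slid toward one edge of the pads. I'll release, lift clear and measure it.

```bash
python3 -m crank '{"travel":[[0,0,0],[0,0,0],[0,0,0],[0,0,0],[0,0,0]],"turn":[[0,0,0],[0,0,0],[0,0,0],[0,0,0],[0,0,0]],"gripper":[0.4,0.4,0.4,0.4,0.4]}'
python3 -m crank '{"travel":[[0,0,2],[0,0,5],[0,2,8],[-2,5,11],[-4,9,13]],"turn":[[0,0,0],[0,0,0],[0,0,0],[0,0,0],[0,0,0]],"gripper":[0.4,0.4,0.4,0.4,0.4]}'
python3 -m crank '{"travel":[[-1,4,0],[-2,8,0],[-3,12,0],[-4,16,0],[-4,20,0]],"turn":[[0,0,0],[0,0,0],[0,0,0],[0,0,0],[0,0,0]],"gripper":[0.4,0.4,0.4,0.4,0.4]}'
python3 - <<'E'
from h import *
g=bot.grab_frame("scene");f=bot.grab_frame("top")
a=cv2.resize(f["pixels"][160:270,280:430],None,fx=2.6,fy=2.6,interpolation=cv2.INTER_CUBIC)
b=cv2.resize(g["pixels"][140:250,240:390],None,fx=2.6,fy=2.6,interpolation=cv2.INTER_CUBIC)
c=cv2.resize(g["pixels"],(390,292)); c2=cv2.resize(f["pixels"],(390,292))
cv2.imwrite("pics/c2.png",np.vstack([np.hstack([a,b]),np.hstack([c2,c])])[:,:,::-1])
s=bot.observe();print(s["force"],s["position"])
E
```

```text
clock: 7.75
position: [0.5274, 0.0023, 0.0498]
tool_rot: [3.141, -0.0, 0.444]
force: [-0.1, -0.5, 0.9]
grip_width: 0.0512
finger_force: 0.0
clock: 8.25
position: [0.4872, 0.0923, 0.1814]
tool_rot: [3.141, -0.002, 0.442]
force: [1.1, 1.2, -0.8]
grip_width: 0.0512
finger_force: 0.0
clock: 8.75
position: [0.446, 0.2941, 0.1799]
tool_rot: [3.141, -0.0, 0.445]
force: [1.2, 0.2, -0.2]
grip_width: 0.0513
finger_force: 0.0
[-0.47095103 -1.67428522 -0.98131903] [0.44585497 0.29786016 0.17970403]
```

View pics/c2.png

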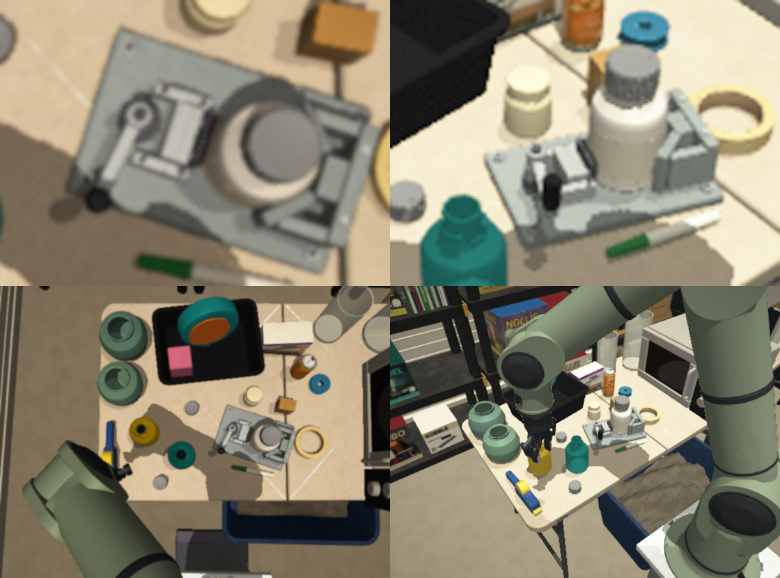

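The knob is now at about (317,237) in the top view and (302,209) in the scene view, with the lever near shut and nothing else disturbed. Next, measure it by dark mask.

```bash
python3 - <<'E'
from h import *
g=bot.grab_frame("scene");f=bot.grab_frame("top")
def dark(im,x0,x1,y0,y1,th=45):
    m=(im["pixels"][y0:y1,x0:x1].max(2)<th).astype(np.uint8)
    n,l,st,ce=cv2.connectedComponentsWithStats(m)
    return [(s[0]+x0,s[1]+y0,s[2],s[3],s[4],ce[i]+[x0,y0]) for i,s in enumerate(st) if i and s[4]>8]
T=dark(f,305,330,222,250);S=dark(g,290,315,195,230);print(T,S)
pv=np.array([.6035,-.0212])
def rep(n,p): 
    v=p[:2]-pv;b=np.degrees(np.arctan2(v[1],v[0]));print(n,p,"r",np.linalg.norm(v),"bearing",b,"value",np.radians(b-75+16.63))
rep("top",onz(f,*T[0][5],.100));
s=S[0];rep("scene centroid z.084",onz(g,*s[5],.084))
rep("top manual",onz(f,317.0,236.7,.104))
# lever hub in top crop at (139,115)/2.6
hub=onz(f,280+139/2.6-.4,160+115/2.6-.4,.085);print("hub",hub)
# gripper tip: dark in scene near projected TCP
p=bot.observe()["position"];print("tcp proj",proj(g,p),"+28",proj(g,p+[0,0,.028]),"knuckles")
cv2.imwrite("pics/c3.png",np.hstack([cv2.resize(g["pixels"][120:220,170:240],None,fx=5.5,fy=5.5,interpolation=cv2.INTER_CUBIC),cv2.resize(f["pixels"][190:290,120:190],None,fx=5.5,fy=5.5,interpolation=cv2.INTER_CUBIC)])[:,:,::-1])
print(proj(f,p),proj(f,p+[0,0,.028]))
E
```

```text
[(np.int32(313), np.int32(232), np.int32(10), np.int32(9), np.int32(69), array([317.10144928, 236.23188406]))] [(np.int32(299), np.int32(208), np.int32(7), np.int32(13), np.int32(73), array([301.5890411 , 213.94520548]))]
top [0.53112708 0.01323359 0.1       ] r 0.08014681397953222 bearing 154.55583172881134 value 1.6787594574369875
scene centroid z.084 [0.5310423  0.01534794 0.084     ] r 0.08115337083092483 bearing 153.233450696301 value 1.6556795544537597
top manual [0.52996473 0.01369159 0.104     ] r 0.08139323387547144 bearing 154.61623230856793 value 1.6798136464238533
hub [ 0.60086131 -0.02004772  0.085     ]
tcp proj [np.float64(221.6907725921524), np.float64(256.0990078243684)] +28 [np.float64(220.39783646387707), np.float64(247.22942583040734)] knuckles
[np.float64(171.2882579323497), np.float64(275.0631315311696)] [np.float64(168.0994660717306), np.float64(275.4685387243664)]
```

```bash
python3 - <<'E'
from h import *
g=bot.grab_frame("scene");p=bot.observe()["position"];d=np.array([.43,-.9,0])
for o in(0,.01,.02,.03,.04): print(o,"A",np.round(proj(g,p+d*.03+[0,0,o]),1),"B",np.round(proj(g,p-d*.03+[0,0,o]),1))
# gripper with fingers: show gray in the last allowed picture
cv2.imwrite("pics/c4.png",cv2.resize(g["pixels"][195:270,175:270],None,fx=8,fy=8,interpolation=cv2.INTER_CUBIC)[:,:,::-1])
print(bot.observe()["grip_width"])
m=(g["pixels"][200:275,190:250].max(2)<60).astype(int)
for r in range(0,75,2): print(r+200,''.join('#' if x else '.' for x in m[r]))
E
```

```text
0 A [230.  246.6] B [213.8 265.3]
0.01 A [229.6 243.5] B [213.3 262.1]
0.02 A [229.2 240.3] B [212.7 259. ]
0.03 A [228.8 237.1] B [212.2 255.8]
0.04 A [228.4 233.8] B [211.7 252.5]
0.051189674082753746
200 ...#############################################............
202 ....############################################............
204 .....###################################..######............
206 .......################################.....####............
208 ........#################################...###.............
210 .........######################################.............
212 .........######################################.............
214 .........#####################################..............
216 ........##....#############################.................
218 ..............############################..................
220 .............#################...#########..................
222 .............###############....#########...................
224 ............################....#######.....................
226 #...........######....######....########........
[... 872 characters left out ...]
..................................................
256 ............................................................
258 ............................................................
260 ............................................................
262 ............................................................
264 ............................................................
266 ............................................................
268 ............................................................
270 ............................................................
272 ............................................................
274 ............................................................
```

The fingertips are confirmed about 28 mm above the reported TCP. The lever reads about 1.67 rad and I want more margin, so I'll regrip with the fingers closing more along the arc (−35°) and push it to the stop.

```bash
python3 -m crank '{"travel":[[1.7,-4.2,0],[3.4,-8.4,0],[5.1,-12.6,0],[6.8,-16.8,0],[8.5,-21,0]],"turn":[[0,0,-7],[0,0,-14],[0,0,-21],[0,0,-28],[0,0,-35]],"gripper":[0.4,0.4,0.4,0.4,0.4]}'
python3 -m crank '{"travel":[[0,-4,0],[0,-7.4,0],[0,-7.4,-2],[0,-7.4,-5],[0,-7.4,-7]],"turn":[[0,0,0],[0,0,0],[0,0,0],[0,0,0],[0,0,0]],"gripper":[0.4,0.4,0.4,0.4,0.4]}'
python3 -m crank '{"travel":[[0,0,-2],[0,0,-4],[0,0,-5.5],[0,0,-6.2],[0,0,-6.2]],"turn":[[0,0,0],[0,0,0],[0,0,0],[0,0,0],[0,0,0]],"gripper":[0.4,0.4,0.4,0.4,0.4]}'
```

```text
clock: 9.5
position: [0.5325, 0.0792, 0.1799]
tool_rot: [3.141, -0.001, -0.173]
force: [2.1, 0.8, -0.1]
grip_width: 0.0512
finger_force: 0.0
clock: 10.0
position: [0.5313, 0.0067, 0.1084]
tool_rot: [3.141, 0.001, -0.169]
force: [-0.4, -0.3, 0.5]
grip_width: 0.0512
finger_force: 0.0
clock: 10.5
position: [0.5315, 0.0076, 0.0471]
tool_rot: [3.141, 0.001, -0.167]
force: [0.0, -0.2, 0.6]
grip_width: 0.0506
finger_force: 0.0
```

```bash
python3 -m crank '{"travel":[[-0.05,0.6,0.1],[-0.05,0.6,0.1],[-0.05,0.6,0.1],[-0.05,0.6,0.1],[-0.05,0.6,0.1]],"turn":[[0,0,0],[0,0,0],[0,0,0],[0,0,0],[0,0,0]],"gripper":[0.4,0.8,0.9,1,1]}' 60
python3 -m crank '{"travel":[[-0.08,-0.2,0],[-0.15,-0.4,0],[-0.2,-0.6,0],[-0.25,-0.7,0],[-0.25,-0.7,0]],"turn":[[0,0,0],[0,0,0],[0,0,0],[0,0,0],[0,0,0]],"gripper":[1,1,1,1,1]}'
```

```text
clock: 11.0
position: [0.532, 0.0146, 0.0494]
tool_rot: [-3.141, -0.001, -0.166]
force: [-2.2, 1.2, 10.2]
grip_width: 0.0175
finger_force: 58.3
clock: 11.5
position: [0.5284, 0.0086, 0.0493]
tool_rot: [-3.141, 0.001, -0.165]
force: [-9.5, 6.8, 15.7]
grip_width: 0.0174
finger_force: 59.4
```

```bash
python3 -m crank '{"travel":[[0,-0.1,0],[0.0,-0.2,0],[0,-0.3,0],[0,-0.3,0],[0,-0.3,0]],"turn":[[0,0,0],[0,0,0],[0,0,0],[0,0,0],[0,0,0]],"gripper":[1,1,1,1,1]}'
python3 -m crank '{"travel":[[0,0,0],[0,0,0],[0,0,0],[0,0,0],[0,0,3]],"turn":[[0,0,0],[0,0,0],[0,0,0],[0,0,0],[0,0,0]],"gripper":[0.4,0.4,0.4,0.4,0.4]}'
```

```text
clock: 12.0
position: [0.5283, 0.0081, 0.0493]
tool_rot: [-3.138, 0.001, -0.163]
force: [-11.3, 21.2, 18.3]
grip_width: 0.0178
finger_force: 59.6
clock: 12.5
position: [0.5272, 0.0042, 0.0764]
tool_rot: [3.14, 0.005, -0.166]
force: [-0.5, -1.1, 0.8]
grip_width: 0.0512
finger_force: 0.0
```

At the stop: 21 N resisting, lever bearing about 158.5°, roughly 1.75 rad. Now on to the cap.

```bash
python3 -m crank '{"travel":[[0,0,4],[0,0,8],[0.5,-1,11.3],[2,-5,11.3],[3.5,-9,11.3]],"turn":[[0,0,0],[0,0,0],[0,0,0],[0,0,0],[0,0,0]],"gripper":[0.1,0,0,0,0]}'
python3 -m crank '{"travel":[[1.05,-3.55,0],[1.05,-3.55,0],[1.05,-3.55,0],[1.05,-3.55,0],[1.05,-3.55,0]],"turn":[[0,0,0],[0,0,0],[0,0,0],[0,0,0],[0,0,0]],"gripper":[0,0,0,0,0]}'
python3 -c "
from workcell import bot
s=bot.observe();print(s['position'],s['qpos'],s['force'])"
```

```text
clock: 13.0
position: [0.565, -0.0863, 0.1931]
tool_rot: [-3.141, -0.003, -0.164]
force: [0.0, -0.4, 0.4]
grip_width: 0.0854
finger_force: 0.0
clock: 13.5
position: [0.5745, -0.1199, 0.1917]
tool_rot: [-3.141, 0.0, -0.165]
force: [-0.1, 0.1, 0.5]
grip_width: 0.0851
finger_force: 0.0
[ 0.57454492 -0.11994225  0.19168684] [ 0.18771535  0.46630825 -0.11577936  1.70440162  0.0624417   0.97445905
 -1.68644005] [-0.13575281  0.0518439   0.53535943]
```

```bash
python3 -m crank '{"travel":[[-0.1,-0.12,-2.5],[-0.1,-0.12,-5],[-0.1,-0.12,-7],[-0.1,-0.12,-8.5],[-0.1,-0.12,-8.5]],"turn":[[0,0,0],[0,0,0],[0,0,0],[0,0,0],[0,0,0]],"gripper":[0,0,0,0,0]}' 40
python3 -m crank '{"travel":[[0,0,0],[0,0,0],[0,0,0],[0,0,0],[0,0,0]],"turn":[[0,0,0],[0,0,0],[0,0,0],[0,0,0],[0,0,0]],"gripper":[0.2,0.4,0.6,0.6,0.6]}' 40
```

```text
clock: 14.0
position: [0.5725, -0.1212, 0.105]
tool_rot: [-3.141, 0.003, -0.165]
force: [-0.5, -0.3, -0.2]
grip_width: 0.0855
finger_force: 0.0
clock: 14.5
position: [0.5741, -0.122, 0.1072]
tool_rot: [-3.141, -0.001, -0.166]
force: [0.8, 1.5, 4.9]
grip_width: 0.0562
finger_force: 41.7
```

```bash
python3 -m crank '{"travel":[[0,0,-0.1],[0,0,-0.2],[0,0,-0.3],[0,0,-0.4],[0,0,-0.5]],"turn":[[0,0,0],[0,0,0],[0,0,0],[0,0,0],[0,0,0]],"gripper":[0.6,0.6,0.6,0.6,0.6]}'
```

```text
clock: 15.0
position: [0.5742, -0.1221, 0.1023]
tool_rot: [-3.141, -0.001, -0.166]
force: [-1.4, 1.9, 11.9]
grip_width: 0.056
finger_force: 42.3
```

```bash
python3 -m crank '{"travel":[[0,0,-0.05],[0,0,-0.05],[0,0,-0.05],[0,0,-0.05],[0,0,-0.05]],"turn":[[0,0,0],[0,0,6],[0,0,12],[0,0,18],[0,0,24]],"gripper":[0.7,0.7,0.7,0.7,0.7]}' 40
python3 -c "
from workcell import bot
s=bot.observe();print(s['moment'],s['force'])"
```

```text
clock: 15.5
position: [0.5745, -0.1223, 0.1021]
tool_rot: [3.141, -0.002, 0.257]
force: [-1.0, 0.6, 13.5]
grip_width: 0.0559
finger_force: 42.3
[ 0.28939324  0.08770096 -0.15873213] [-1.04522939  0.58952142 13.47631484]
```

```bash
python3 -m crank '{"travel":[[0,0,0],[0,0,0],[0,0,0],[0,0,0],[0,0,0]],"turn":[[0,0,7],[0,0,14],[0,0,21],[0,0,28],[0,0,36]],"gripper":[0.7,0.7,0.7,0.7,0.7]}'
python3 -m crank '{"travel":[[0,0,0],[0,0,0],[0,0,0],[0,0,0],[0,0,0]],"turn":[[0,0,2],[0,0,4],[0,0,4],[0,0,4],[0,0,4]],"gripper":[0.7,0.7,0.7,0.7,0.7]}'
python3 -c "
from workcell import bot
s=bot.observe();print(s['moment'],s['force'],s['qpos'][6])"
```

```text
clock: 16.0
position: [0.5744, -0.1219, 0.102]
tool_rot: [3.14, -0.001, 0.886]
force: [-1.3, 3.5, 11.9]
grip_width: 0.0562
finger_force: 42.3
clock: 16.5
position: [0.5744, -0.1219, 0.102]
tool_rot: [3.14, -0.001, 0.951]
force: [-0.3, 3.0, 12.7]
grip_width: 0.0562
finger_force: 42.4
[ 0.67410663  0.26711967 -0.10145777] [-0.34419493  3.04121631 12.70022962] -0.7750325407344637
```

```bash
python3 -m crank '{"travel":[[0,0,0.5],[0,0,1],[0,0,1.5],[0,0,2],[0,0,2]],"turn":[[0,0,0],[0,0,0],[0,0,0],[0,0,0],[0,0,0]],"gripper":[0.7,0.7,0.7,0.7,0.7]}'
```

```text
clock: 17.0
position: [0.5738, -0.1224, 0.1217]
tool_rot: [3.141, -0.0, 0.951]
force: [1.1, 1.3, 0.0]
grip_width: 0.0563
finger_force: 42.8
```

No upward pull (0 N), so the cap is free. Raising it to its final height.

```bash
python3 -m crank '{"travel":[[0,0,1.5],[0,0,3.2],[0,0,5],[0,0,6.8],[0,0,8.4]],"turn":[[0,0,0],[0,0,0],[0,0,0],[0,0,0],[0,0,0]],"gripper":[0.7,0.7,0.7,0.7,0.7]}'
python3 -m crank '{"travel":[[0,0,0],[0,0,0],[0,0,0],[0,0,0],[0,0,0]],"turn":[[0,0,0],[0,0,0],[0,0,0],[0,0,0],[0,0,0]],"gripper":[0.7,0.7,0.7,0.7,0.7]}'
python3 - <<'E'
from h import *
g=bot.grab_frame("scene");f=bot.grab_frame("top")
a=cv2.resize(g["pixels"][90:240,240:410],None,fx=2.3,fy=3,interpolation=cv2.INTER_CUBIC)
b=cv2.resize(f["pixels"][150:300,270:440],None,fx=2.3,fy=3,interpolation=cv2.INTER_CUBIC)
cv2.imwrite("pics/end.png",np.hstack([a,b])[:,:,::-1])
print("mouth",proj(g,[.5735,-.1215,.156]),"cap edge exp",proj(g,[.5735,-.1215,.231]))
E
```

```text
clock: 17.5
position: [0.5736, -0.1224, 0.2069]
tool_rot: [3.141, -0.0, 0.951]
force: [-0.1, -0.2, -1.1]
grip_width: 0.056
finger_force: 43.1
clock: 18.0
position: [0.5733, -0.1222, 0.2046]
tool_rot: [-3.141, 0.0, 0.951]
force: [0.4, -1.0, -1.2]
grip_width: 0.0563
finger_force: 43.2
mouth [np.float64(333.4000823081216), np.float64(165.58039601655761)] cap edge exp [np.float64(335.49800844192237), np.float64(142.52126639633798)]
```

View pics/end.png

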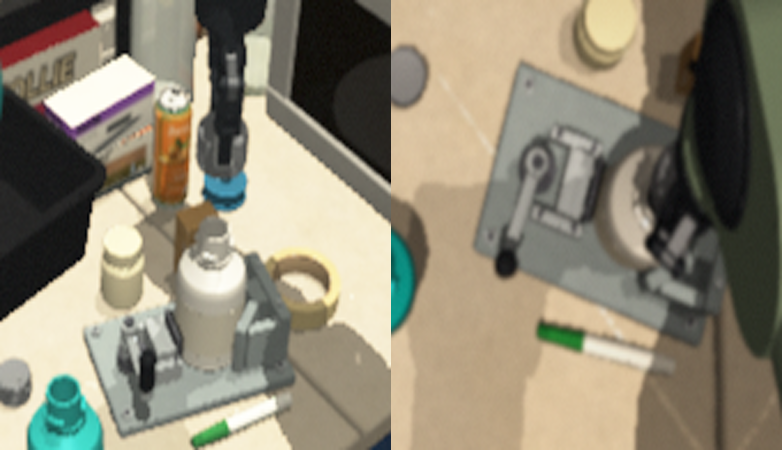

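The last picture shows the open neck at (214,230), the cap held level in the fingers above it at (220,150), the lever shut and the neighbouring things in place. Handing in.

```bash
python3 -c "
from workcell import bot
print(bot.job_done())"
```

```text
the job is handed in; nothing more can be done
None
```

Job handed in, with no verdict returned: the clamp lever is shut at its stop, and the cap was pressed, twisted free and lifted off; it is held level and still about 7.5 cm above the open mouth.

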